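# Swing out the gate leg of the packing stand and lay its leaf on

## Task

Extend the reel-packing stand: swing its folded gate leg all the way out until it clicks home in its end detent and let go of it. Then take the longer of the two loose leaves by its grip and lower it over the two pins, one on the stand and one on the leg, keeping hold until it lies flush, and release it. Leave the shorter leaf, the tape roll, the pen cup and the small jar where they are.

Things in the scene. Friction and masses are not known exactly. Their poses are not given: they have to be found in the camera images.
- stand: Fixed packing stand: grey block with steel top, 60 mm high; in its own frame x -40 to +100, y -100 to +100 mm, with a fence 12 mm thick and 30 mm higher along the far (+x) edge. Origin at table height, z up. The gate leg hangs on a lug at the near (-x) face. A tape roll 24 mm high lies on the top around x +45, y -50 mm.
- leg (a joint): Angle (rad) of the dark gate leg about its upright hinge. 0: folded, pointing along the stand's -y. It grows as the leg swings away from the block (clockwise from above) to the stop at 1.571, where it points along the stand's -x. Starts at 0 to 0.2. A spring detent resists (to 5 N at the pin) and drives a released leg back; past about 1.45 it snaps home.
- leg_hinge (a point): Point on the hinge axis at the height of the leg's top face (60 mm above the table). In the stand's frame it is at x -60, y +50 mm.
- leg_pin (a point): Foot of the upright steel pin at the leg's free end, on the leg's top face (60 mm above the table), 110 mm from the hinge axis. The pin is 10 mm in diameter, 30 mm tall: straight for 23 mm, then tapering to 4 mm; pinch it from above or push it sideways. The leg is a bar 25 mm wide, 12 mm thick, with a foot under the pin; its top is level with the block's top.
- stand_pin (a point): Foot of the fixed pin on the stand's top (60 mm above the table), in the stand's frame at x -20, y +50 mm; the same shape as the leg's pin (10 mm in diameter, 30 mm tall).
- leaf_seat (a point): Where the leaf's origin comes to lie: midway between the stand's pin and the leg's pin when the leg is home, 60 mm above the table, in the stand's frame at x -95, y +50 mm. Axes as the stand's.
- leaf: The longer loose leaf: aluminium plate 200 (x) x 80 (y) x 8 mm, about 0.4 kg, flat on the table. Origin: centre of its underside. Two through holes 13 mm in diameter lie on its x axis at +75 and -75 mm; it fits either way round. In the middle of its top stands a black grip 60 (along x) x 18 (across y) mm, from 8 to 36 mm above the underside.
- short_leaf: A shorter leaf that does not fit and must be left alone: plate 150 x 80 x 8 mm, holes 100 mm apart, with the same grip. The origin is the centre of its underside. The two leaves may lie in either order.
- tape_roll: Roll of tape core, 68 mm in diameter, 24 mm high, lying on the stand; bystander. Origin: centre of its underside.
- pen_cup: Cup of pens 72 mm in diameter, about 145 mm high, bystander. Origin: centre of its underside.
- small_jar: Small jar 40 mm in diameter, 45 mm high, standing on the table; bystander. Origin: centre of its underside.

How it is judged:
On the way, in this order (a step that is already met when the one before it is completed fails the run):
1. the leg is swung fully out, past its detent and home at the stop (within 0.04 rad), and the fingers have let go of it (value of joint leg above 1.53 rad and contact force between the fingers and leg below 0.5 N), for 0.3 s.
2. the longer leaf, still held in the fingers, is lowered over both pins until it lies within 3 mm of flush on stand and leg, with the leg still home (value of joint leg above 1.53 rad and horizontal distance between leaf and leaf_seat below 0.005 m and z of leaf in the frame of leaf_seat between -0.003 and 0.003 m and angle between the x axis of leaf and the x axis of stand, either way round below 0.06 rad and angle between leaf's own z axis and vertical below 0.03 rad and contact force between the fingers and leaf above 1 N), for 0.1 s.
At the end, for the whole second after the job is handed in: The leg is home in its detent (within 0.04 rad of the stop); the longer leaf lies over both pins, flush within 2 mm, level within 0.03 rad, lined up within 0.06 rad and centred within 5 mm of its seat; it is released and at rest, and the robot touches nothing (value of joint leg above 1.53 rad and horizontal distance between leaf and leaf_seat below 0.005 m and z of leaf in the frame of leaf_seat between -0.003 and 0.002 m and angle between the x axis of leaf and the x axis of stand, either way round below 0.06 rad and angle between leaf's own z axis and vertical below 0.03 rad and linear speed of leaf below 0.02 m/s and contact force between the fingers and leaf below 0.2 N and contact force between the arm and anything else below 0.5 N).
It fails at once if the shorter leaf is moved more than 25 mm (distance of short_leaf from where it was at the start of the episode above 0.025 m).
It fails at once if the tape roll on the stand is moved more than 25 mm (distance of tape_roll from where it was at the start of the episode above 0.025 m).
It fails at once if the pen cup or the small jar is moved more than 25 mm (distance of any of pen_cup, small_jar from where it was at the start of the episode above 0.025 m).
It also fails if it takes over 64 s, if anything falls off the work surface, if the arm or the gripper's body presses on something with over 40 N, if the wrist force passes 120 N, or if a joint passes its speed limit or range.

## Robot

A 6-joint arm with a two-finger parallel gripper is mounted at the origin on the work surface. World frame = base frame: x ahead of the robot, y to its left, z up, the work surface at z = 0. Lengths are in m, angles in rad, forces in N, time in s.
With the tool pointing down it reaches from about 0.375 to 0.975 m from the base axis. Payload 3.8 kg.
Tool frame: the origin (TCP) lies at the very end of the fingers, on their centre line; the grasp point (between the pads) lies 19 mm behind it (bot.pinch_z is the distance from the TCP to the grasp point, in m); x points along the fingers, y is the direction in which the jaws open and shut, and the axes are right-handed (so a half turn about x gives the same grasp; the last joint's range is limited). The gripper opens to 85 mm and grips with 20 to 120 N. Pads are 22 mm wide; open, the fingers measure 114 mm over their backs; the gripper's body (76 mm by 85 mm) begins 54 mm behind the grasp point. The pads swing forward as they close: fully open they stand 13 mm farther back than shut.
Start: joints at [-1.202, 0.264, 1.604, -0, 1.274, -0.037], TCP at [0.266, -0.62, 0.231] pointing down, gripper open.
Joint ranges: [-2.63, 2.63], [-0.94, 2.18], [0.31, 2.57], [-1.31, 4.45], [0, 2.66], [-2.55, 2.55]. Speed limits (rad/s): [2.57, 2.57, 3.14, 3.14, 3.14, 3.14].

## Interface

Orientations are given as a rotation vector (axis times angle).
In Python, from workcell import monitor, imaging, finish_job, bot gives the robot as it stands.
- The arm moves only by the tool jog_arm, never from a script. Its argument "rows" is a list of rows, each a list of 7 numbers: the shift along the tool's x, y, z in m, then the turn, a rotation vector about the tool's x, y, z in rad, then the opening in per cent of the stroke, from 0 (shut) to 100 (fully open). A call has 1 to 20 rows; each row is the pose to reach, as a shift and turn from the pose measured when the call began, along the tool's axes at that moment; what a row does not reach only later rows make up. A row lasts 1/10 s, in which the tool goes at most 50 mm and 8.59 degrees, less where a joint would pass 70% of its speed; a pose out of reach is approached as far as the arm can. A call with a gripper value outside its range is refused whole. The fingers move at their own pace and stop on an object; "force" is the grip in N (left out, the last holds). Time passes only in rows, so rows that repeat a pose let the fingers close. It gives the time, the measured TCP pose, the force and the opening at its end, in the units of the state.
- monitor.read_state(): the state, without advancing time (a new reading comes with each control period).
- imaging.read_camera(name): name is "side" or "top"; returns the picture (384x512x3 uint8, blue, green, red); there is no depth.
- imaging.camera_params(name): a dict with "fx", "fy", "cx", "cy" (pixels), "T" (4x4, takes a point from camera to world coordinates). Camera axes: x right, y down, z forward; pixel columns grow to the right and rows downward; lengths in m; the calibration is good to about 2 mm. A picture is of the moment at which its call begins. camera_params takes no time and is no camera call.
- finish_job(): hands the job in, once; it reports no verdict.
The state is a dict: "time": time; "q": joint angles; "joint_vel": joint speeds; "joint_torque": joint torques, N m; "tool_pos": TCP position; "tcp_rot": TCP orientation; "wrist_force": force on the tool from outside, world axes, zero at the start; "torque": the same for the moment, N m; "width": opening from 0.0 (shut) to 1.0 (fully open).
Only numpy, scipy, OpenCV 4.12 (cv2) and the standard library are available. Lean on these libraries where they do the work, as an engineer would, in place of code of your own. Each camera call takes 0.05 s, during which the arm holds its last target. There are 200 camera calls.

## Working session

There is one attempt and no reset: what is moved stays moved. The work goes in short steps, Python scripts to look and compute and a tool call to move; the robot and the scene stay as the last step left them, time stands still between calls to the robot, and variables do not carry over. Pictures are saved under pics/ and viewed, about 8 in all and at most 12, crops included, and the job is handed in when it is done.

Besides the shell and the picture viewer there is one more tool, called after ">>>" by a JSON object that holds its "method" and its "body", one argument or row to a line. jog_arm: Moves the arm, as the interface text tells. Its arguments: {"type":"object","properties":{"rows":{"type":"array","items":{"type":"array","items":{"type":"number"}}},"force":{"type":"number"}},"required":["rows"]}

```bash
mkdir -p pics; ls
python3 - <<'E'
from workcell import monitor, imaging, bot
import cv2,numpy as np
np.set_printoptions(precision=4,suppress=True)
print(monitor.read_state()); print([a for a in dir(bot) if a[0]!='_'])
for n in ("top","side"):
    im=imaging.read_camera(n); cv2.imwrite(f"pics/{n}0.png",im); p=imaging.camera_params(n); print(n,p)
a=cv2.imread("pics/top0.png")
cv2.imwrite("pics/top0b.png",cv2.resize(a,(800,600),interpolation=cv2.INTER_CUBIC))
a=cv2.imread("pics/side0.png")
cv2.imwrite("pics/side0b.png",cv2.resize(a,(800,600),interpolation=cv2.INTER_CUBIC))
E
```

```text
pics
{'time': 0.0, 'q': array([-1.2019,  0.2647,  1.6054,  0.    ,  1.2737, -0.0369]), 'joint_vel': array([ 0.0005, -0.0019, -0.0001, -0.0003,  0.0005,  0.0006]), 'joint_torque': array([ -0.0006, -51.5119, -36.7315,  -0.    ,   0.0131,   0.    ]), 'tool_pos': array([ 0.2662, -0.6195,  0.23  ]), 'tcp_rot': array([ 1.9987,  0.4135, -1.9995]), 'wrist_force': array([0.4493, 0.2678, 0.857 ]), 'torque': array([-0.0396, -0.0151, -0.0236]), 'width': 0.9957151557387078}
['MotionError', 'pinch_z']
top {'fx': 404.34427723561606, 'fy': 404.34427723561606, 'cx': 251.93063236203795, 'cy': 188.3186174862281, 'T': array([[-0.1459, -0.9635,  0.2245,  0.3384],
       [-0.9893,  0.142 , -0.0334, -0.0127],
       [ 0.0003, -0.227 , -0.9739,  1.1244],
       [ 0.    ,  0.    ,  0.    ,  1.    ]])}
side {'fx': 393.50847104488173, 'fy': 393.50847104488173, 'cx': 254.15625279878168, 'cy': 191.21060341103743, 'T': array([[-0.9978, -0.0275,  0.0609,  0.5155],
       [-0.0658,  0.5614, -0.8249,  0.8218],
       [-0.0116, -0.8271, -0.562 ,  0.6193],
       [ 0.    ,  0.    ,  0.    ,  1.    ]])}
```

View pics/top0b.png

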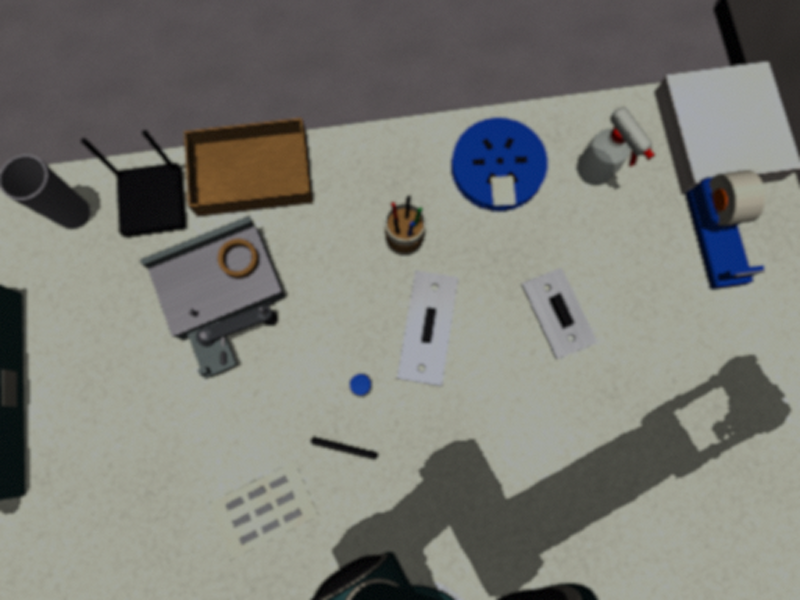

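View pics/side0b.png

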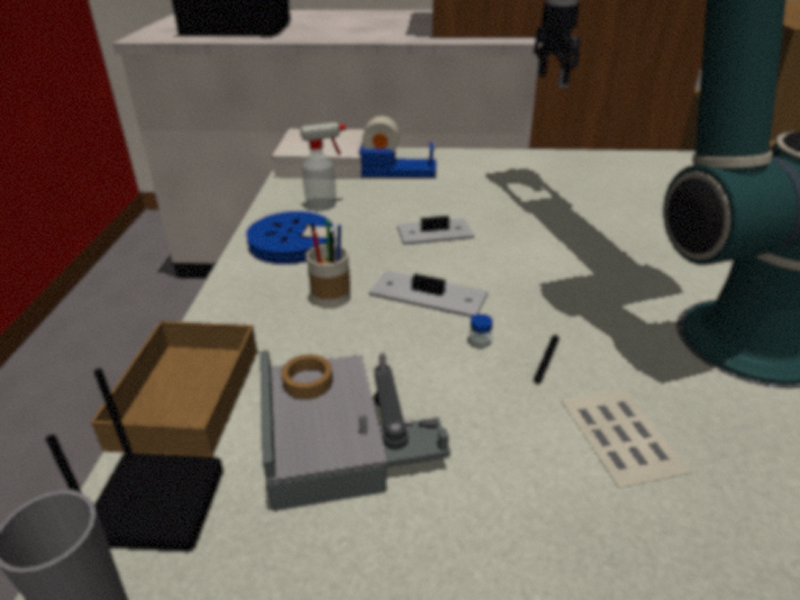

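The top view shows the stand at about (215,275) and its leg hinge near (207,335), with the leg pin near (270,315). The longer leaf is at (428,327) and the shorter one at (560,312). The pen cup is at (405,228) and the jar at (361,385). The side view agrees. Next I'll zoom in for exact pixels.

Run:
```python
import cv2,numpy as np
a=cv2.imread("pics/top0.png")
def crop(a,x0,y0,w,h,s):
    c=cv2.resize(a[y0:y0+h,x0:x0+w],None,fx=s,fy=s,interpolation=cv2.INTER_CUBIC)
    c=cv2.convertScaleAbs(c,alpha=1.5,beta=20)
    for v in range(0,w,10): cv2.putText(c,str(x0+v),(v*s,8),0,.3,(0,0,255)); cv2.line(c,(v*s,10),(v*s,14),(0,0,255))
    for v in range(0,h,10): cv2.putText(c,str(y0+v),(0,v*s+4),0,.3,(0,0,255))
    return c
b=cv2.imread("pics/side0.png")
A=crop(a,85,135,105,110,5); B=crop(b,160,220,135,105,5)
B=cv2.resize(B,None,fx=1,fy=1)
cv2.imwrite("pics/c1.png",A); cv2.imwrite("pics/c2.png",B)
```

```text
(no output)
```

View pics/c1.png

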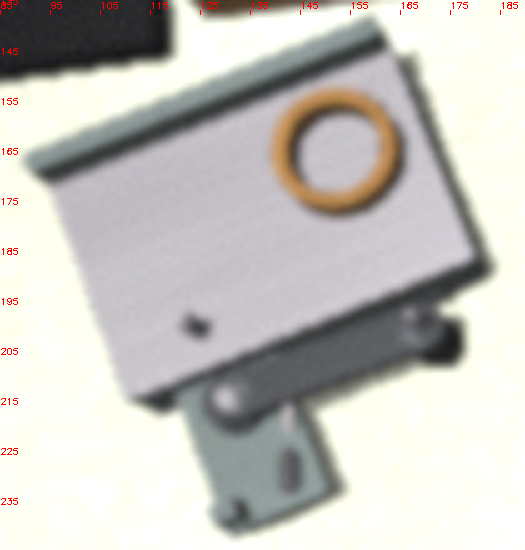

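View pics/c2.png

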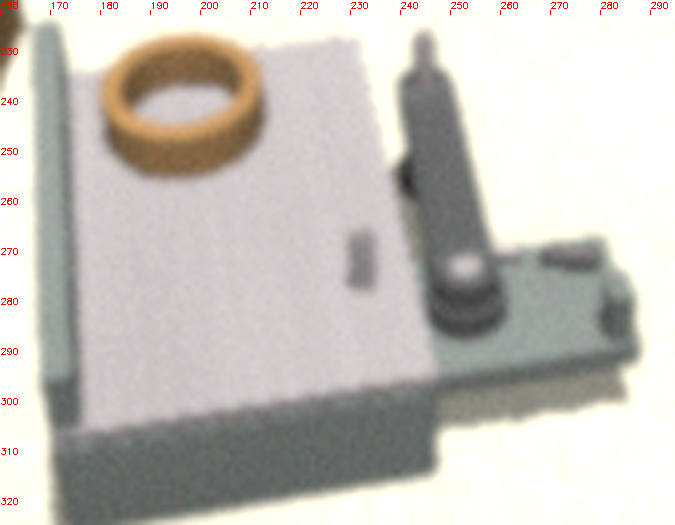

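```bash
cat > h.py <<'E'
import cv2,numpy as np
from workcell import monitor, imaging, bot
np.set_printoptions(precision=4,suppress=True)
P={n:imaging.camera_params(n) for n in("top","side")}
def cast(n,uv,z):
    p=P[n];uv=np.atleast_2d(uv).astype(float)
    d=np.c_[(uv[:,0]-p['cx'])/p['fx'],(uv[:,1]-p['cy'])/p['fy'],np.ones(len(uv))]@p['T'][:3,:3].T
    o=p['T'][:3,3]; return (o+d*((z-o[2])/d[:,2])[:,None])
def tri(a,b):
    A=[];y=[]
    for n,uv in(("top",a),("side",b)):
        p=P[n];d=p['T'][:3,:3]@[(uv[0]-p['cx'])/p['fx'],(uv[1]-p['cy'])/p['fy'],1];d/=np.linalg.norm(d)
        M=np.eye(3)-np.outer(d,d);A.append(M);y.append(M@p['T'][:3,3])
    return np.linalg.lstsq(np.vstack(A),np.hstack(y),rcond=None)[0]
def proj(n,X):
    p=P[n];c=p['T'][:3,:3].T@(np.asarray(X)-p['T'][:3,3]);return np.array([p['fx']*c[0]/c[2]+p['cx'],p['fy']*c[1]/c[2]+p['cy']])
def quad(c):
    h=cv2.convexHull(c);return cv2.approxPolyN(h,4)[0] if hasattr(cv2,'approxPolyN') else h
E
python3 - <<'E'
from h import *
a=cv2.imread("pics/top0.png");b=cv2.imread("pics/side0.png")
hsv=cv2.cvtColor(a,cv2.COLOR_BGR2HSV)
for nm,uv in dict(steel=(110,190),steel2=(145,165),lug=(130,225),table=(150,260),leaf=(265,230),leafB=(350,210),fence=(120,154),grip=(274,208)).items(): print(nm,a[uv[1],uv[0]],hsv[uv[1],uv[0]])
for nm,uv in dict(steel=(190,280),table=(300,300),leaf=(255,185)).items(): print('s',nm,b[uv[1],uv[0]])
print("pin foot side",cast("side",(232.4,277.6),.06),"top z.06",cast("top",(123.5,200.8),.06), "top z.09", cast("top",(125,199),.09))
print("tri leg cap", tri((131,214.3),(253,273)))
E
```

```text
steel [120 118 119] [135   4 120]
steel2 [91 87 90] [143  11  91]
lug [88 89 81] [86 23 89]
table [154 165 162] [ 38  17 165]
leaf [175 166 164] [115  16 175]
leafB [159 157 157] [120   3 159]
fence [102 106  99] [ 73  17 106]
grip [20 19 21] [165  24  21]
s steel [119 118 121]
s table [156 172 174]
s leaf [151 155 157]
pin foot side [[0.5983 0.2963 0.06  ]] top z.06 [[0.6    0.2968 0.06  ]] top z.09 [[0.5969 0.2838 0.09  ]]
tri leg cap [0.5604 0.2803 0.0582]
```

Run:
```python
from h import *
a=cv2.imread("pics/top0.png")
g=cv2.GaussianBlur(a,(0,0),0.8).astype(int)
V=g.max(2); d=g[...,0]-g[...,1]
def polyfit(mask,roi,z,nm):
    m=np.zeros(mask.shape,np.uint8);x0,y0,x1,y1=roi;m[y0:y1,x0:x1]=mask[y0:y1,x0:x1]*255
    m=cv2.morphologyEx(m,cv2.MORPH_OPEN,np.ones((3,3)))
    c=max(cv2.findContours(m,0,cv2.CHAIN_APPROX_NONE)[0],key=cv2.contourArea)
    q=quad(c).reshape(-1,2).astype(float)
    pts=c.reshape(-1,2).astype(float)
    L=[]
    for i in range(4):
        p,r=q[i],q[(i+1)%4];u=(r-p)/np.linalg.norm(r-p);n=np.array([-u[1],u[0]])
        s=(pts-p)@u/np.linalg.norm(r-p);k=(abs((pts-p)@n)<2.5)&(s>.12)&(s<.88)
        l=cv2.fitLine(pts[k].astype(np.float32),cv2.DIST_HUBER,0,.01,.01).ravel();nn=np.array([-l[1],l[0]])
        # shift outward half px
        cc=pts.mean(0); sg=np.sign((l[2:]-cc)@nn); L.append(np.r_[nn,-nn@(l[2:]+sg*nn*0.5)])
    C=[]
    for i in range(4):
        x=np.cross(L[i-1],L[i]);C.append(x[:2]/x[2])
    C=np.array(C);W=cast("top",C,z)
    print(nm,"corners px\n",C,"\nworld\n",W,"\nsides mm",[round(1000*np.linalg.norm(W[i]-W[i-1]),1) for i in range(4)],"edge yaw deg",[round(np.degrees(np.arctan2(*(W[i]-W[i-1])[[1,0]])),2) for i in range(4)])
    return m
st=(d>-1)&(V>80)&(V<150)
m1=polyfit(st,(85,135,190,225),.06,"steel")
lf=(d>-3)&(V>125)&(g[...,2]-g[...,0]<4)
m2=polyfit(lf,(245,165,300,255),.008,"leaf")
m3=polyfit(lf,(325,165,385,235),.008,"short")
dk=V<70
for nm,(x0,y0,x1,y1),z in(("grip",(262,190,285,225),.036),("sgrip",(345,180,375,215),.036)):
    m=np.zeros_like(m1);m[y0:y1,x0:x1]=dk[y0:y1,x0:x1]*255
    c=max(cv2.findContours(m,0,cv2.CHAIN_APPROX_NONE)[0],key=cv2.contourArea);r=cv2.minAreaRect(c);print(nm,r,cast("top",r[0],.022))
o=a.copy();
for m in(m1,m2,m3): cv2.drawContours(o,cv2.findContours(m,0,cv2.CHAIN_APPROX_NONE)[0],-1,(0,0,255),1)
cv2.imwrite("pics/m1.png",cv2.resize(o[130:270,80:400],None,fx=2.5,fy=2.5))
# jar & cup
hs=cv2.cvtColor(a,cv2.COLOR_BGR2HSV);jm=((hs[...,1]>120)&(hs[...,0]>100)&(hs[...,0]<130)).astype(np.uint8)*255;jm[:230]=0
M=cv2.moments(jm[:, :280]);u=(M['m10']/M['m00'],M['m01']/M['m00']);print("jar",cast("top",u,.045))
print("cup",cast("top",(259,158),0))
```

```text
steel corners px
 [[179.9543 185.9327]
 [110.2654 214.7567]
 [ 95.0415 171.3277]
 [163.2614 145.0927]] 
world
 [[0.6187 0.1426 0.06  ]
 [0.5673 0.3344 0.06  ]
 [0.6933 0.3675 0.06  ]
 [0.7413 0.176  0.06  ]] 
sides mm [np.float64(127.1), np.float64(198.7), np.float64(130.3), np.float64(197.4)] edge yaw deg [np.float64(-164.74), np.float64(105.01), np.float64(14.69), np.float64(-75.93)]
leaf corners px
 [[292.19   177.2288]
 [282.91   247.176 ]
 [253.0515 241.6759]
 [265.9755 173.4402]] 
world
 [[ 0.6111 -0.1694  0.008 ]
 [ 0.4194 -0.1108  0.008 ]
 [ 0.4462 -0.032   0.008 ]
 [ 0.6331 -0.0971  0.008 ]] 
sides mm [np.float64(75.5), np.float64(200.4), np.float64(83.2), np.float64(197.9)] edge yaw deg [np.float64(-106.91), np.float64(163.03), np.float64(71.21), np.float64(-19.19)]
short corners px
 [[381.6186 218.2803]
 [356.1853 229.3239]
 [333.6106 181.2394]
 [358.4295 171.5076]] 
world
 [[ 0.4582 -0.396   0.008 ]
 [ 0.4383 -0.3196  0.008 ]
 [ 0.5823 -0.284   0.008 ]
 [ 0.6002 -0.3598  0.008 ]] 
sides mm [np.float64(146.5), np.float64(79.0), np.float64(148.4), np.float64(77.9)] edge yaw deg [np.float64(-165.68), np.float64(104.62), np.float64(13.88), np.float64(-76.74)]
grip ((273.86126708984375, 207.90170288085938), (4.713773250579834, 20.527721405029297), 8.746162414550781) [[ 0.5286 -0.1024  0.022 ]]
sgrip ((359.0000305175781, 198.49998474121094), (20.57182502746582, 7.602630615234375), 63.43495178222656) [[ 0.5203 -0.3411  0.022 ]]
jar [[0.4165 0.0308 0.045 ]]
cup [[ 0.6841 -0.0848  0.    ]]
```

View pics/m1.png

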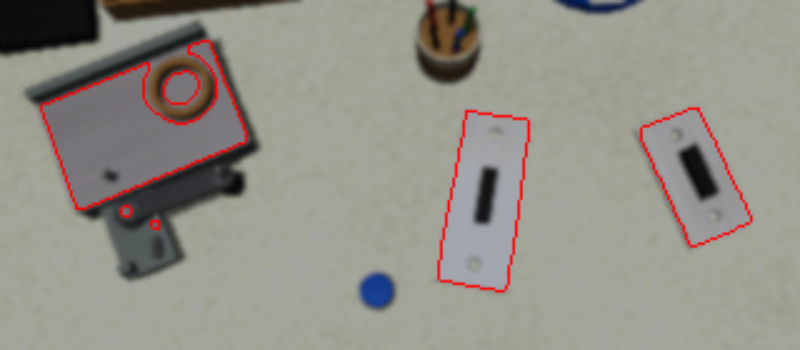

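Run:
```python
from h import *
from scipy.spatial.transform import Rotation as R
s=monitor.read_state();T=R.from_rotvec(s['tcp_rot']).as_matrix();print(T)
y=np.radians(14.9);X=np.array([np.cos(y),np.sin(y)]);Y=np.array([-X[1],X[0]])
O=np.array([.6318,.2490]);W=lambda a,b:O+a*X+b*Y
sp,h=W(-.02,.05),W(-.06,.05);print("stand pin",sp,"hinge",h,"seat",W(-.095,.05),"legpin home",W(-.17,.05))
for z in(.06,.09):print("sp",proj("top",[*sp,z]),proj("side",[*sp,z]),"h",proj("top",[*h,z]),proj("side",[*h,z]))
for t in(0,.1,.2):
    p=h+.11*(-np.sin(t)*X-np.cos(t)*Y);print(t,p,proj("top",[*p,.06]),proj("top",[*p,.09]),proj("side",[*p,.06]),proj("side",[*p,.09]))
print("side tip",cast("side",(245,226.4),.09))
```

```text
[[-0.0008  0.3947 -0.9188]
 [ 0.002  -0.9188 -0.3947]
 [-1.     -0.0021 -0.0001]]
stand pin [0.5996 0.2922] hinge [0.561  0.2819] seat [0.5271 0.2729] legpin home [0.4547 0.2536]
sp [125.2196 200.6964] [231.9646 275.9916] h [130.1777 214.23  ] [252.3981 272.8777]
sp [121.7163 198.4311] [231.2742 264.7207] h [126.7847 212.3242] [252.1754 261.629 ]
0 [0.5892 0.1756] [168.8845 198.2351] [166.5928 195.9052] [242.7785 236.3783] [242.3854 225.5971]
0.1 [0.5785 0.1733] [170.1363 201.9989] [167.8742 199.7681] [247.8138 235.8553] [247.5229 225.0796]
0.2 [0.5676 0.1721] [170.9963 205.9009] [168.7529 203.7732] [252.8809 235.6638] [252.6922 224.8885]
side tip [[0.5835 0.178  0.09  ]]
```

>>> {"method": "jog_arm", "body": {
  "rows": [
    [0,-0.605,-0.605,-1.368,0,0,40],
    [0,-0.605,-0.605,-1.368,0,0,40],
    [0,-0.605,-0.605,-1.368,0,0,40],
    [0,-0.605,-0.605,-1.368,0,0,40],
    [0,-0.605,-0.605,-1.368,0,0,40],
    [0,-0.605,-0.605,-1.368,0,0,40],
    [0,-0.605,-0.605,-1.368,0,0,40],
    [0,-0.605,-0.605,-1.368,0,0,40],
    [0,-0.605,-0.605,-1.368,0,0,40],
    [0,-0.605,-0.605,-1.368,0,0,40],
    [0,-0.605,-0.605,-1.368,0,0,40],
    [0,-0.605,-0.605,-1.368,0,0,40],
    [0,-0.605,-0.605,-1.368,0,0,40],
    [0,-0.605,-0.605,-1.368,0,0,40],
    [0,-0.605,-0.605,-1.368,0,0,40],
    [0,-0.605,-0.605,-1.368,0,0,40],
    [0,-0.605,-0.605,-1.368,0,0,40],
    [0.04,-0.605,-0.605,-1.368,0,0,40],
    [0.08,-0.605,-0.605,-1.368,0,0,40],
    [0.08,-0.605,-0.605,-1.368,0,0,40]
  ]
}}

```text
time: 2.1
tool_pos: [0.5777, 0.1747, 0.1439]
tcp_rot: [1.05, 1.309, -1.068]
wrist_force: [-1.8, -0.2, -1.2]
width: 0.403
```

```bash
cat >> h.py <<'E'
from scipy.spatial.transform import Rotation as R
def row(xyz,yawdeg):
    s=monitor.read_state();M=R.from_rotvec(s['tcp_rot']).as_matrix()
    y=np.radians(yawdeg);Y=np.array([np.cos(y),np.sin(y),0]);X=np.array([0,0,-1.]);G=np.c_[X,Y,np.cross(X,Y)]
    return np.round(np.r_[M.T@(np.asarray(xyz)-s['tool_pos']),R.from_matrix(M.T@G).as_rotvec()],4).tolist()
def yaw():
    M=R.from_rotvec(monitor.read_state()['tcp_rot']).as_matrix();return np.degrees(np.arctan2(M[1,1],M[0,1]))
E
python3 - <<'E'
from h import *
s=monitor.read_state();print(s['tool_pos'],yaw(),s['q'],s['wrist_force'])
print(row((.583,.1755,.10),11.6),row((.583,.1755,.067),11.6))
E
```

```text
[0.5777 0.1747 0.1439] 11.708816296465423 [0.2512 0.2077 1.8401 0.0022 1.108  0.0459] [-1.8141 -0.1752 -1.1868]
[0.0439, 0.006, 0.0003, 0.0019, -0.0013, 0.0143] [0.0769, 0.0064, 0.0004, 0.0019, -0.0013, 0.0143]
```

>>> {"method": "jog_arm", "body": {
  "rows": [
    [0.02,0.006,0,0,0,0.014,40],
    [0.044,0.006,0,0,0,0.014,40],
    [0.06,0.006,0,0,0,0.014,40],
    [0.077,0.006,0,0,0,0.014,40],
    [0.077,0.006,0,0,0,0.014,40],
    [0.077,0.006,0,0,0,0.014,40]
  ],
  "force": 30
}}

```text
time: 2.7
tool_pos: [0.583, 0.1756, 0.0678]
tcp_rot: [1.059, 1.3, -1.057]
wrist_force: [0.4, -0.0, 0.9]
width: 0.398
```

Run:
```python
from h import *
s=monitor.read_state();print(s['tool_pos'],yaw(),s['wrist_force'])
for i,n in enumerate(("top","side")):
    im=imaging.read_camera(n);cv2.imwrite(f"pics/{n}1.png",im)
a=cv2.imread("pics/top1.png")[140:240,100:200];b=cv2.imread("pics/side1.png")[190:290,190:290]
cv2.imwrite("pics/v1.png",cv2.convertScaleAbs(cv2.resize(np.hstack([a,b]),None,fx=4,fy=4,interpolation=cv2.INTER_CUBIC),alpha=1.5,beta=20))
```

```text
[0.583  0.1756 0.0678] 11.677714189259099 [ 0.3758 -0.0388  0.9092]
```

View pics/v1.png

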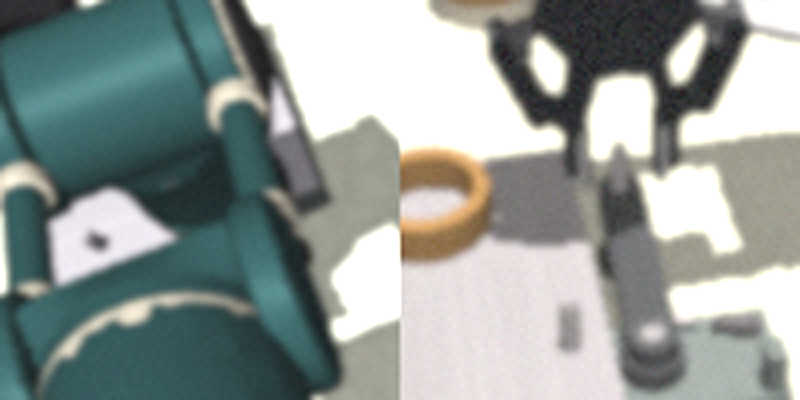

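The pin tip sits at (618,150), between the two fingers at (578,165) and (665,160), so I'll close the gripper.

>>> {"method": "jog_arm", "body": {
  "rows": [
    [0,0,0,0,0,0,0],
    [0,0,0,0,0,0,0],
    [0,0,0,0,0,0,0],
    [0,0,0,0,0,0,0],
    [0,0,0,0,0,0,0],
    [0,0,0,0,0,0,0],
    [0,0,0,0,0,0,0],
    [0,0,0,0,0,0,0]
  ],
  "force": 30
}}

```text
time: 3.6
tool_pos: [0.5851, 0.1762, 0.0705]
tcp_rot: [1.061, 1.297, -1.053]
wrist_force: [-0.6, -0.1, 6.3]
width: 0.095
```

Run:
```python
from h import *
s=monitor.read_state();print(s['tool_pos'],yaw(),s['wrist_force'],s['width'])
h=np.array([.561,.2819]);ax=np.radians(14.9)
v=s['tool_pos'][:2]-h;a0=np.arctan2(v[1],v[0]);th0=-np.pi/2+ax-a0;print("theta",th0,"r",np.hypot(*v))
y0=yaw()
for t in np.linspace(th0,np.pi/2+.01,13)[1:]:
    d=-np.pi/2+ax-t; p=h+.11*np.array([np.cos(d),np.sin(d)])
    print(round(t,3),p,row((*p,.067),y0-np.degrees(t-th0)))
```

```text
[0.5851 0.1762 0.0705] 11.693461680594783 [-0.5747 -0.065   6.3085] 0.09509213124870856
theta 0.03573366342893669 r 0.1084328067212637
0.164 [0.5715 0.1724] [0.0034, -0.0141, 0.0009, 0.1288, -0.0018, -0.0052]
0.293 [0.5573 0.172 ] [0.0033, -0.0281, -0.0015, 0.2575, -0.0021, -0.0051]
0.422 [0.5433 0.1733] [0.0033, -0.0416, -0.0057, 0.3863, -0.0024, -0.0049]
0.551 [0.5295 0.1765] [0.0032, -0.0544, -0.0116, 0.515, -0.0028, -0.0048]
0.68 [0.5162 0.1814] [0.0032, -0.0664, -0.0191, 0.6438, -0.0031, -0.0046]
0.808 [0.5037 0.188 ] [0.0031, -0.0774, -0.0281, 0.7725, -0.0034, -0.0045]
0.937 [0.4921 0.1962] [0.0031, -0.0871, -0.0384, 0.9013, -0.0037, -0.0043]
1.066 [0.4817 0.2057] [0.003, -0.0954, -0.0499, 1.03, -0.004, -0.0041]
1.195 [0.4725 0.2165] [0.003, -0.1021, -0.0623, 1.1588, -0.0043, -0.0038]
1.323 [0.4649 0.2284] [0.003, -0.1072, -0.0755, 1.2876, -0.0046, -0.0036]
1.452 [0.4588 0.2412] [0.003, -0.1105, -0.0893, 1.4163, -0.0049, -0.0033]
1.581 [0.4544 0.2547] [0.003, -0.1121, -0.1034, 1.5451, -0.0052, -0.0031]
```

>>> {"method": "jog_arm", "body": {
  "rows": [
    [-0.001,0,0,0,0,0,0],
    [-0.001,-0.007,0.001,0.065,0,0,0],
    [-0.001,-0.014,0.001,0.129,0,0,0],
    [-0.001,-0.021,0,0.193,0,0,0],
    [-0.001,-0.028,-0.001,0.257,0,0,0],
    [-0.001,-0.035,-0.0035,0.322,0,0,0],
    [-0.001,-0.0415,-0.0055,0.386,0,0,0],
    [-0.001,-0.048,-0.0085,0.451,0,0,0],
    [-0.001,-0.0545,-0.0115,0.515,0,0,0],
    [-0.001,-0.0605,-0.015,0.579,0,0,0],
    [-0.001,-0.0665,-0.019,0.644,0,0,0],
    [-0.001,-0.072,-0.0235,0.708,0,0,0],
    [-0.001,-0.0775,-0.028,0.772,0,0,0],
    [-0.001,-0.0825,-0.033,0.837,0,0,0],
    [-0.001,-0.087,-0.0385,0.901,0,0,0],
    [-0.001,-0.087,-0.0385,0.901,0,0,0],
    [-0.001,-0.087,-0.0385,0.901,0,0,0]
  ]
}}

```text
time: 5.3
tool_pos: [0.493, 0.1969, 0.0706]
tcp_rot: [1.709, 0.795, -1.694]
wrist_force: [5.6, 2.7, -6.3]
width: 0.097
```

Run:
```python
from h import *
s=monitor.read_state();print(s['tool_pos'],yaw(),s['wrist_force'],s['width'],s['q'][5])
h=np.array([.561,.2819]);ax=np.radians(14.9)
v=s['tool_pos'][:2]-h;a0=np.arctan2(v[1],v[0]);th0=-np.pi/2+ax-a0;print("theta",th0,"r",np.hypot(*v))
y0=yaw();z=s['tool_pos'][2]
for t in [1.0,1.1,1.2,1.3,1.4,1.5,1.58]:
    d=-np.pi/2+ax-t; p=h+.11*np.array([np.cos(d),np.sin(d)])
    print(round(t,3),p,row((*p,z),y0-np.degrees(t-th0)))
```

```text
[0.493  0.1969 0.0706] -39.91299715111895 [ 5.5897  2.6963 -6.2506] 0.09715091630999445 1.028328447544002
theta 0.9349173349885602 r 0.1089095447589833
1.0 [0.4868 0.2007] [-0.0, -0.0071, 0.001, 0.0651, -0.0074, -0.0031]
1.1 [0.4791 0.2085] [-0.0001, -0.0181, -0.0, 0.1651, -0.0076, -0.0027]
1.2 [0.4722 0.217 ] [-0.0001, -0.0289, -0.0021, 0.2651, -0.0077, -0.0023]
1.3 [0.4661 0.2262] [-0.0001, -0.0394, -0.0053, 0.3651, -0.0078, -0.002]
1.4 [0.4611 0.236 ] [-0.0001, -0.0496, -0.0095, 0.4651, -0.0079, -0.0016]
1.5 [0.457  0.2462] [-0.0001, -0.0592, -0.0147, 0.5651, -0.008, -0.0012]
1.58 [0.4544 0.2546] [-0.0001, -0.0666, -0.0196, 0.6451, -0.0081, -0.0009]
```

>>> {"method": "jog_arm", "body": {
  "rows": [
    [0.0005,-0.007,0,0.065,0,0,0],
    [0.0005,-0.0125,0,0.115,0,0,0],
    [0.0005,-0.018,0,0.165,0,0,0],
    [0.0005,-0.0235,-0.001,0.215,0,0,0],
    [0.0005,-0.029,-0.002,0.265,0,0,0],
    [0.0005,-0.0345,-0.0035,0.315,0,0,0],
    [0.0005,-0.0395,-0.0055,0.365,0,0,0],
    [0.0005,-0.0445,-0.0075,0.415,0,0,0],
    [0.0005,-0.0495,-0.0095,0.465,0,0,0],
    [0.0005,-0.0545,-0.012,0.515,0,0,0],
    [0.0005,-0.059,-0.0145,0.565,0,0,0],
    [0.0005,-0.063,-0.017,0.605,0,0,0],
    [0.0005,-0.0665,-0.0195,0.645,0,0,0],
    [0.0005,-0.067,-0.02,0.65,0,0,0],
    [0.0005,-0.067,-0.02,0.65,0,0,0],
    [0.0005,-0.067,-0.02,0.65,0,0,0]
  ]
}}

```text
time: 6.9
tool_pos: [0.4559, 0.2536, 0.0706]
tcp_rot: [2.112, 0.238, -2.091]
wrist_force: [3.5, -7.1, 1.4]
width: 0.097
```

Run:
```python
from h import *
s=monitor.read_state();print(s['tool_pos'],yaw(),s['wrist_force'],s['width'],s['q'][5])
```

```text
[0.4559 0.2536 0.0706] -77.07225013751949 [ 3.542  -7.0882  1.3736] 0.09679699192209286 1.8106468309158286
```

>>> {"method": "jog_arm", "body": {
  "rows": [
    [0,0,0,0,0,0,40],
    [0,0,0,0,0,0,40],
    [0,0,0,0,0,0,40],
    [0,0,0,0,0,0,40],
    [0,0,0,0,0,0,40],
    [-0.02,0,0,0,0,0,40],
    [-0.05,0,0,0,0,0,40],
    [-0.1,0,0,0,0,0,60],
    [-0.13,0.04,0,0,0,0,70],
    [-0.13,0.09,0,0,0,0,70],
    [-0.13,0.14,0,0,0,0,70],
    [-0.13,0.19,0,0,0,0,70],
    [-0.13,0.24,0,0,0,0,70],
    [-0.13,0.24,0,0,0,0,70],
    [-0.13,0.24,0,0,0,0,70]
  ]
}}

```text
time: 8.4
tool_pos: [0.5082, 0.0186, 0.2008]
tcp_rot: [2.114, 0.235, -2.094]
wrist_force: [-0.4, 0.9, -0.5]
width: 0.698
```

Run:
```python
from h import *
s=monitor.read_state();print(s['tool_pos'],yaw(),s['wrist_force'],s['q'])
for n in("top","side"):
    cv2.imwrite(f"pics/{n}2.png",imaging.read_camera(n))
a=cv2.imread("pics/top2.png");b=cv2.imread("pics/side2.png")
c=np.hstack([a[150:270,90:210],b[210:330,200:320]])
c=cv2.convertScaleAbs(cv2.resize(c,None,fx=3.3,fy=3.3,interpolation=cv2.INTER_CUBIC),alpha=1.5,beta=20)
cv2.imwrite("pics/v2.png",c)
for nm,p in dict(sp=(.5996,.2922),lp=(.4547,.2536),h=(.561,.2819)).items():
    for z in(.06,.09): print(nm,z,(proj("top",[*p,z])-[90,150])*3.3,(proj("side",[*p,z])-[200-120,210])*3.3)
```

```text
[0.5082 0.0186 0.2008] -77.26336651104297 [-0.3904  0.9477 -0.4957] [-0.0133 -0.0375  1.9952  0.0014  1.1743  1.3346]
sp 0.06 [116.1968 167.3212] [501.5056 217.8036]
sp 0.09 [104.635  159.8465] [499.2278 180.6093]
lp 0.06 [178.9189 338.3676] [748.8098 180.0613]
lp 0.09 [168.7931 335.5425] [752.0691 143.1551]
h 0.06 [132.5712 211.9133] [568.8459 207.5052]
h 0.09 [121.3742 205.6229] [568.1096 170.3846]
```

View pics/v2.png

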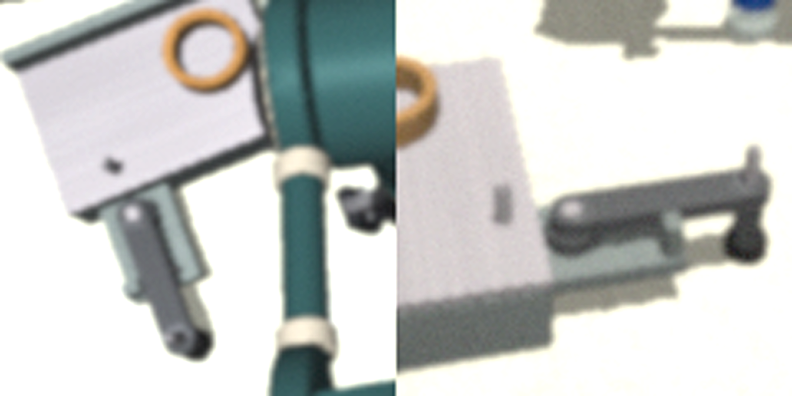

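The leg is home in both views, and its pin in the side panel at about (752,165) is within 2 px of the prediction. Next I'll refine the leaf's pose.

Run:
```python
from h import *
a=cast("top",[(278.4,182.8),(269.6,235.2)],.004);d=a[0]-a[1];print("holes",a,np.linalg.norm(d),np.degrees(np.arctan2(d[1],d[0])),a.mean(0))
im=cv2.imread("pics/top0.png");g=im.max(2)
m=np.zeros_like(g);m[190:225,262:285]=(g[190:225,262:285]<90)*255
c=max(cv2.findContours(m,0,cv2.CHAIN_APPROX_NONE)[0],key=cv2.contourArea).reshape(-1,2)
ys,xs=np.nonzero(m);W=cast("top",np.c_[xs,ys],.03)[:,:2];C=np.cov(W.T);w,v=np.linalg.eigh(C);print("grip yaw",np.degrees(np.arctan2(v[1,1],v[0,1])),W.mean(0),np.sqrt(12*w))
b=cv2.imread("pics/side0.png");gs=b.max(2);m=np.zeros_like(gs);m[165:200,255:300]=(gs[165:200,255:300]<80)*255
ys,xs=np.nonzero(m);print("side blob",xs.mean(),ys.mean(),cast("side",(xs.mean(),ys.mean()),.022))
print(row((.5285,-.1025,.12),-108),yaw())
```

```text
holes [[ 0.6017 -0.1282  0.004 ]
 [ 0.4576 -0.0801  0.004 ]] 0.1518747072732782 -18.476029261231826 [ 0.5296 -0.1041  0.004 ]
grip yaw 160.9418052425117 [ 0.5279 -0.1022] [0.0161 0.0617]
side blob 273.8829268292683 181.90731707317073 [[ 0.5282 -0.1039  0.022 ]]
[0.0808, 0.1244, 0.0083, 0.5402, -0.0095, 0.0017] -77.04961536263706
```

>>> {"method": "jog_arm", "body": {
  "rows": [
    [0,0.04,0,0.15,0,0,80],
    [0,0.08,0,0.3,0,0,80],
    [0.02,0.124,0.008,0.45,-0.009,0,80],
    [0.05,0.124,0.008,0.55,-0.009,0,80],
    [0.08,0.124,0.008,0.55,-0.009,0,80],
    [0.08,0.124,0.008,0.55,-0.009,0,80],
    [0.08,0.124,0.008,0.55,-0.009,0,80]
  ],
  "force": 60
}}

```text
time: 9.2
tool_pos: [0.5283, -0.1004, 0.1205]
tcp_rot: [-2.045, 0.33, 2.048]
wrist_force: [0.1, -0.5, 0.4]
width: 0.798
```

Run:
```python
from h import *
s=monitor.read_state();print(s['tool_pos'],yaw(),s['wrist_force'],s['q'][5])
print(row((.5284,-.103,.06),-108.6),row((.5284,-.103,.021),-108.6))
```

```text
[ 0.5283 -0.1004  0.1205] -108.41425168454172 [ 0.0696 -0.514   0.4455] 1.655548415253246
[0.0605, 0.0025, -0.001, 0.0032, 0.0019, 0.0018] [0.0995, 0.0026, -0.0011, 0.0032, 0.0019, 0.0018]
```

>>> {"method": "jog_arm", "body": {
  "rows": [
    [0.03,0.0025,-0.001,0.003,0.002,0.002,60],
    [0.06,0.0025,-0.001,0.003,0.002,0.002,60],
    [0.08,0.0025,-0.001,0.003,0.002,0.002,60],
    [0.095,0.0025,-0.001,0.003,0.002,0.002,60],
    [0.099,0.0025,-0.001,0.003,0.002,0.002,60],
    [0.099,0.0025,-0.001,0.003,0.002,0.002,60],
    [0.099,0.0025,-0.001,0.003,0.002,0.002,10],
    [0.099,0.0025,-0.001,0.003,0.002,0.002,0],
    [0.099,0.0025,-0.001,0.003,0.002,0.002,0],
    [0.099,0.0025,-0.001,0.003,0.002,0.002,0],
    [0.099,0.0025,-0.001,0.003,0.002,0.002,0],
    [0.099,0.0025,-0.001,0.003,0.002,0.002,0],
    [0.099,0.0025,-0.001,0.003,0.002,0.002,0]
  ],
  "force": 60
}}

```text
time: 10.5
tool_pos: [0.5297, -0.1034, 0.0231]
tcp_rot: [-2.049, 0.335, 2.043]
wrist_force: [-0.9, -0.3, 6.4]
width: 0.194
```

Run:
```python
from h import *
s=monitor.read_state();print(s['tool_pos'],yaw(),s['wrist_force'],s['width'],s['torque'])
```

```text
[ 0.5297 -0.1034  0.0231] -108.59867511653547 [-0.9423 -0.2927  6.415 ] 0.1937260711651341 [-0.019   0.1531  0.0046]
```

Run:
```python
from h import *
for p,y in(((.5297,-.1034,.17),-108.6),((.515,-.05,.17),-108.6),((.515,.02,.17),-100),((.5272,.2729,.17),-75.1)): print(p,row(p,y))
```

```text
(0.5297, -0.1034, 0.17) [-0.1469, 0.0001, -0.0004, 0.0, -0.0029, 0.0]
(0.515, -0.05, 0.17) [-0.147, -0.0459, 0.0306, 0.0, -0.0029, 0.0]
(0.515, 0.02, 0.17) [-0.147, -0.1122, 0.0529, -0.1501, -0.0029, -0.0002]
(0.5272, 0.2729, 0.17) [-0.1472, -0.3558, 0.122, -0.5847, -0.0028, -0.0008]
```

>>> {"method": "jog_arm", "body": {
  "rows": [
    [-0.01,0,0,0,-0.003,0,0],
    [-0.03,0,0,0,-0.003,0,0],
    [-0.06,0,0,0,-0.003,0,0],
    [-0.09,0,0,0,-0.003,0,0],
    [-0.12,0,0,0,-0.003,0,0],
    [-0.147,0,0,0,-0.003,0,0],
    [-0.147,-0.02,0.015,0,-0.003,0,0],
    [-0.147,-0.046,0.031,0,-0.003,0,0],
    [-0.147,-0.08,0.042,-0.075,-0.003,0,0],
    [-0.147,-0.112,0.053,-0.15,-0.003,0,0],
    [-0.147,-0.147,0.063,-0.21,-0.003,0,0],
    [-0.147,-0.182,0.073,-0.27,-0.003,0,0],
    [-0.147,-0.217,0.083,-0.33,-0.003,0,0],
    [-0.147,-0.252,0.093,-0.4,-0.003,0,0],
    [-0.147,-0.287,0.103,-0.46,-0.003,0,0],
    [-0.147,-0.322,0.112,-0.525,-0.003,0,0],
    [-0.147,-0.345,0.119,-0.565,-0.003,0,0],
    [-0.147,-0.356,0.122,-0.585,-0.003,0,0],
    [-0.147,-0.356,0.122,-0.585,-0.003,0,0],
    [-0.147,-0.356,0.122,-0.585,-0.003,0,0]
  ]
}}

```text
time: 12.5
tool_pos: [0.5268, 0.2721, 0.1695]
tcp_rot: [2.081, 0.27, -2.083]
wrist_force: [0.7, -1.2, -3.4]
width: 0.194
```

Run:
```python
from h import *
s=monitor.read_state();print(s['tool_pos'],yaw(),s['wrist_force'],s['width'],s['torque'])
for z in(.15,.1195,.11): print(row((.5272,.2729,z),-75.1))
```

```text
[0.5268 0.2721 0.1695] -75.10869977002343 [ 0.7126 -1.1821 -3.3743] 0.19393538762068283 [ 0.0245  0.0282 -0.0292]
[0.0195, -0.0007, -0.0006, -0.0002, 0.0016, -0.0017]
[0.05, -0.0007, -0.0007, -0.0002, 0.0016, -0.0017]
[0.0595, -0.0008, -0.0007, -0.0002, 0.0016, -0.0017]
```

>>> {"method": "jog_arm", "body": {
  "rows": [
    [0.02,-0.0008,-0.0007,0,0.0016,-0.0017,0],
    [0.04,-0.0008,-0.0007,0,0.0016,-0.0017,0],
    [0.05,-0.0008,-0.0007,0,0.0016,-0.0017,0],
    [0.05,-0.0008,-0.0007,0,0.0016,-0.0017,0],
    [0.05,-0.0008,-0.0007,0,0.0016,-0.0017,0],
    [0.05,-0.0008,-0.0007,0,0.0016,-0.0017,0]
  ]
}}

```text
time: 13.1
tool_pos: [0.5282, 0.273, 0.1208]
tcp_rot: [2.086, 0.272, -2.081]
wrist_force: [1.2, -0.3, -2.6]
width: 0.19
```

Run:
```python
from h import *
s=monitor.read_state();print(s['tool_pos'],yaw(),s['wrist_force'])
for n in("top","side"):
    cv2.imwrite(f"pics/{n}3.png",imaging.read_camera(n))
a=cv2.imread("pics/top3.png");b=cv2.imread("pics/side3.png")
c=np.hstack([a[170:270,90:190],b[200:300,205:305]])
cv2.imwrite("pics/v3.png",cv2.convertScaleAbs(cv2.resize(c,None,fx=4,fy=4,interpolation=cv2.INTER_CUBIC),alpha=1.2,beta=10))
```

```text
[0.5282 0.273  0.1208] -75.14153671369161 [ 1.2117 -0.2959 -2.5634]
```

View pics/v3.png

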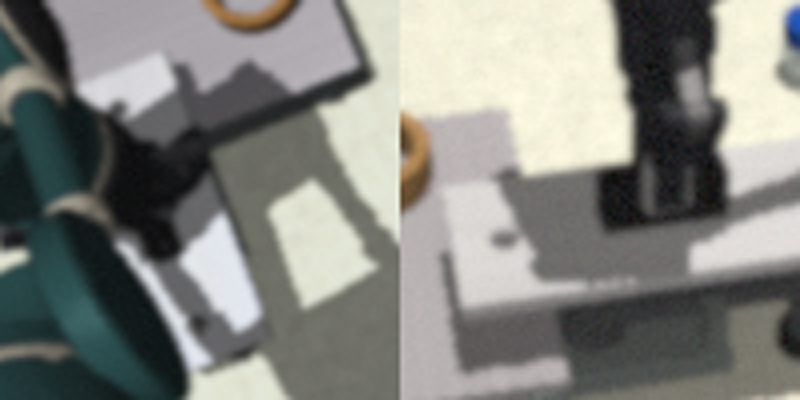

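Run:
```python
from h import *
z=.1208-.0231+.006
print("side stand hole",cast("side",(230.75,259.75),z),"bias-corr",cast("side",(229.95,258.15),z))
print("top holes",cast("top",[(119.5,196.25),(139.5,250.5)],z),"corr",cast("top",[(118.7,195.8),(138.7,250.1)],z))
# pins as seen (mid-height .075) from same cameras
print("side pins seen",cast("side",[(200+(503-396)/3.3,210+205/3.3),(200+(752.5-396)/3.3,210+167/3.3)],.075))
print("top pins seen",cast("top",[(90+113/3.3,150+165/3.3),(90+178/3.3,150+336/3.3)],.075))
```

```text
side stand hole [[0.5999 0.2931 0.1037]] bias-corr [[0.6019 0.289  0.1037]]
top holes [[0.6027 0.2934 0.1037]
 [0.4567 0.2539 0.1037]] corr [[0.6042 0.2953 0.1037]
 [0.458  0.2558 0.1037]]
side pins seen [[0.5976 0.2965 0.075 ]
 [0.4537 0.2579 0.075 ]]
top pins seen [[0.5982 0.2903 0.075 ]
 [0.455  0.2504 0.075 ]]
```

Run:
```python
from h import *
for z in(.1208,.108,.1,.085): print(row((.5265,.2727,z),-75.1))
```

```text
[0.0, 0.0001, 0.0018, -0.0003, -0.0023, 0.0004]
[0.0128, 0.0001, 0.0018, -0.0003, -0.0023, 0.0004]
[0.0208, 0.0001, 0.0018, -0.0003, -0.0023, 0.0004]
[0.0358, 0.0001, 0.0018, -0.0003, -0.0023, 0.0004]
```

>>> {"method": "jog_arm", "body": {
  "rows": [
    [0,0,0.0018,0,-0.002,0,0],
    [0,0,0.0018,0,-0.002,0,0],
    [0.004,0,0.0018,0,-0.002,0,0],
    [0.007,0,0.0018,0,-0.002,0,0],
    [0.01,0,0.0018,0,-0.002,0,0],
    [0.013,0,0.0018,0,-0.002,0,0],
    [0.013,0,0.0018,0,-0.002,0,0]
  ]
}}

```text
time: 13.9
tool_pos: [0.5259, 0.2725, 0.1069]
tcp_rot: [2.081, 0.272, -2.084]
wrist_force: [-0.6, -0.2, -3.1]
width: 0.193
```

Run:
```python
from h import *
s=monitor.read_state();print(s['tool_pos'],yaw(),s['wrist_force'],s['torque'])
```

```text
[0.5259 0.2725 0.1069] -75.11639917917041 [-0.5772 -0.2475 -3.0786] [0.0284 0.0264 0.0565]
```

>>> {"method": "jog_arm", "body": {
  "rows": [
    [0.003,0,0,0,0,0,0],
    [0.006,0,0,0,0,0,0],
    [0.009,0,0,0,0,0,0],
    [0.012,0,0,0,0,0,0],
    [0.012,0,0,0,0,0,0]
  ]
}}

```text
time: 14.4
tool_pos: [0.5259, 0.2725, 0.0944]
tcp_rot: [2.081, 0.272, -2.084]
wrist_force: [0.3, 0.5, -3.6]
width: 0.191
```

Run:
```python
from h import *
s=monitor.read_state();print(s['tool_pos'],yaw(),s['wrist_force'],s['torque'],row((.5259,.2725,.0835),-75.1))
```

```text
[0.5259 0.2725 0.0944] -75.11705397876325 [ 0.2593  0.4797 -3.6254] [ 0.0455 -0.0918 -0.0794] [0.0109, -0.0, -0.0001, -0.0003, 0.0014, -0.0]
```

Underside is near 71 mm, around the straight part of the pins, with no side force. I'll keep lowering.

>>> {"method": "jog_arm", "body": {
  "rows": [
    [0.003,0,0,0,0,0,0],
    [0.006,0,0,0,0,0,0],
    [0.008,0,0,0,0,0,0],
    [0.01,0,0,0,0,0,0],
    [0.011,0,0,0,0,0,0],
    [0.012,0,0,0,0,0,0],
    [0.012,0,0,0,0,0,0],
    [0.012,0,0,0,0,0,0]
  ]
}}

```text
time: 15.2
tool_pos: [0.5259, 0.2725, 0.0832]
tcp_rot: [2.081, 0.272, -2.084]
wrist_force: [-2.5, -1.7, 4.7]
width: 0.189
```

Run:
```python
from h import *
s=monitor.read_state();print(s['tool_pos'],yaw(),s['wrist_force'],s['torque'])
```

```text
[0.5259 0.2725 0.0832] -75.11643230298709 [-2.468  -1.7327  4.6775] [-0.2255  0.4097 -0.0182]
```

>>> {"method": "jog_arm", "body": {
  "rows": [
    [0.001,0,0,0,0,0,0],
    [0.0015,0,0,0,0,0,0],
    [0.0015,0,0,0,0,0,0],
    [0.0015,0,0,0,0,0,0]
  ]
}}

```text
time: 15.6
tool_pos: [0.5258, 0.2725, 0.0831]
tcp_rot: [2.081, 0.272, -2.084]
wrist_force: [-5.1, -2.1, 8.6]
width: 0.19
```

Run:
```python
from h import *
s=monitor.read_state();print(s['tool_pos'],yaw(),s['wrist_force'],s['torque'])
cv2.imwrite("pics/side4.png",imaging.read_camera("side"));b=cv2.imread("pics/side4.png")
cv2.imwrite("pics/v4.png",cv2.convertScaleAbs(cv2.resize(b[200:320,180:330],None,fx=4,fy=4,interpolation=cv2.INTER_CUBIC),alpha=1.2,beta=10))
```

```text
[0.5258 0.2725 0.0831] -75.11550429819229 [-5.1203 -2.1296  8.6153] [-0.4237  0.7266 -0.0711]
```

View pics/v4.png

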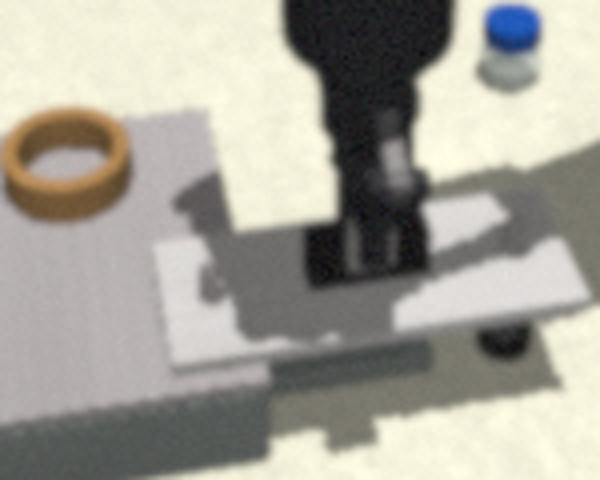

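The leaf lies flush on the stand with the pin through its hole at (210,278), so I'll release and retreat.

>>> {"method": "jog_arm", "body": {
  "rows": [
    [0,0,0,0,0,0,0],
    [-0.0005,0,0,0,0,0,40],
    [-0.0005,0,0,0,0,0,40],
    [-0.0005,0,0,0,0,0,40],
    [-0.0005,0,0,0,0,0,40],
    [-0.01,0,0,0,0,0,40],
    [-0.03,0,0,0,0,0,40],
    [-0.07,0,0,0,0,0,40],
    [-0.12,0,0,0,0,0,40],
    [-0.13,0.05,0,0,0,0,40],
    [-0.13,0.1,0,0,0,0,40],
    [-0.13,0.15,0,0,0,0,40],
    [-0.13,0.2,0,0,0,0,40],
    [-0.13,0.25,0,0,0,0,40],
    [-0.13,0.3,0,0,0,0,40],
    [-0.13,0.3,0,0,0,0,40],
    [-0.13,0.3,0,0,0,0,40]
  ]
}}

```text
time: 17.35
tool_pos: [0.6033, -0.0187, 0.2136]
tcp_rot: [2.084, 0.269, -2.086]
wrist_force: [0.1, 0.5, 1.0]
width: 0.399
```

Run:
```python
from h import *
s=monitor.read_state();print(s['tool_pos'],s['wrist_force'],s['joint_vel'])
a=imaging.read_camera("top");b=imaging.read_camera("side");cv2.imwrite("pics/top5.png",a)
c=np.hstack([a[140:260,90:210],b[205:325,180:300]])
cv2.imwrite("pics/v5.png",cv2.convertScaleAbs(cv2.resize(c,None,fx=3.3,fy=3.3,interpolation=cv2.INTER_CUBIC),alpha=1.2,beta=10))
```

```text
[ 0.6033 -0.0187  0.2136] [0.0853 0.5198 0.9724] [ 0.045  -0.0055  0.0181  0.0087 -0.0003  0.0037]
```

View pics/v5.png

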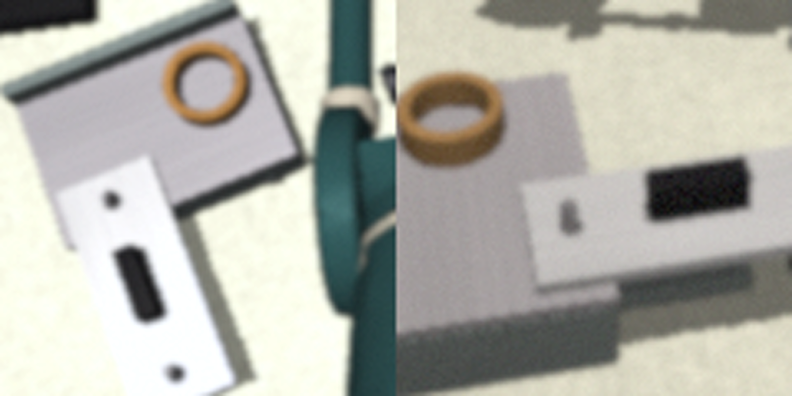

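Both pins show in the leaf's holes (top panel, (112,199) and (175,373)), the leaf lies flush on the stand, and the arm is clear. I'll hand it in.

```bash
python3 -c "
from workcell import finish_job,monitor
print(max(abs(monitor.read_state()['joint_vel'])));print(finish_job())"
```

```text
0.022317694012196403
the job is handed in; nothing more can be done
None
```

The stand is extended and the longer leaf is seated over both pins. I handed the job in after about 17 s of robot time; no verdict is reported.

- **Leg:** I pinched its pin and swung it round until it met the stop, then let go. The measured pin position, (0.456, 0.254) m, was within about 1 mm of the computed home position. Pictures taken after release showed it still home.
- **Leaf:** I gripped it and lowered it over both pins. There was no side force to speak of until it touched down at the expected height, with the tool at z 0.083 m against 0.083 m expected. I kept hold while pressing lightly to about 9 N, then released it and backed off.
- **Last checks:** The final pictures show both pins in the holes and the leaf flat on the stand. The arm was clear, with about 1 N on the wrist.
- **Disagreement:** Before I lowered the leaf, the two cameras differed by about 6 mm on its y offset from the pins. I averaged that to zero, relying on the position felt through the gripper. I also shifted the leaf 1.8 mm along its length, and it went on without catching.
- **Not measured:** I did not re-measure the bystanders or the shorter leaf at the end. The arm stayed clear of them by plan, and no force reading suggested contact. The tape roll looked unmoved in the last pictures.

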